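Complete the heatsink tray and set the bench magnifier over the new one

ROBOT

A 6-joint arm with a two-finger parallel gripper is mounted at the origin on the work surface; the furniture and walls round the work are solid. World frame = base frame: x ahead of the robot, y to its left, z up, the work surface at z = 0. Lengths are in m, angles in degrees, forces in N, time in s.
With the tool pointing down it reaches from about 0.4 to 0.825 m from the base axis. Payload 7 kg.
Tool frame: the origin (TCP) lies at the centre of the arm's flange, where the gripper is bolted on; the fingertips stand 178 mm ahead of it and the grasp point (between the pads) lies 159 mm ahead of it (r.tips_ahead is the z of the fingertips in the tool frame, in m); z points along the fingers, y is the line along which they close (so a half turn about z gives the same grasp; the last joint's range is limited). The gripper opens to 88 mm and grips with 3 to 60 N. Pads are 19 mm wide; open, the fingers measure 130 mm over their backs; the gripper's body (78 mm by 193 mm) begins 47 mm behind the grasp point.
Start: joints at [93.455, 20.546, 0.682, 0, -70.136, -16.507], TCP at [0.152, 0.658, 0.405] pointing down, gripper open.
Joint ranges: [-176.03, 176.03], [-82.01, 121.73], [-58.28, 71.71], [-173.87, 95.51], [-174.79, -0.11], [-173.66, 173.66]. Speed limits (degrees/s): [136.94, 136.94, 172.46, 180, 180, 180].

INTERFACE

Orientations are given as [roll, pitch, yaw] about the fixed x, y, z axes, in that order (R = Rz(yaw) Ry(pitch) Rx(roll)).
In Python, from plant import r gives the robot as it stands. The module is installed in compiled form; this text tells all that it offers.
- The arm moves only by the shell command python3 -m pendant 'ROWS' [FORCE]. ROWS is JSON, a list that holds one entry, the list of rows, each a list of 7 numbers: the shift along the tool's x, y, z in m, then the turn, a rotation vector about the tool's x, y, z in degrees, then the gripper command: -1 is shut, 1 is fully open, values between are in proportion. A call has 1 to 5 rows; each row is the pose to reach, as a shift and turn from the pose commanded when the call began, along the tool's axes at that moment; what a row does not reach only later rows make up. A row lasts 1/10 s, in which the tool goes at most 50 mm and 8.59 degrees, less where a joint would pass 70% of its speed; a pose out of reach is approached as far as the arm can. A call with a gripper value outside its range is refused whole. The fingers move at their own pace and stop on an object; FORCE is the grip in N (left out, the last holds). Time passes only in rows, so rows that repeat a pose let the fingers close. It gives the time, the measured TCP pose, the force, the opening and the grip force at its end, in the units of the state.
- r.get_state(): the state, without advancing time (a new reading comes with each control period).
- r.capture(name): name is "side" or "top"; returns the picture (384x512x3 uint8, red, green, blue); there is no depth.
- r.camera_params(name): a dict with "fx", "fy", "cx", "cy" (pixels), "R" (3x3) and "t" (3): a world point X has camera coordinates R X + t. Camera axes: x right, y down, z forward; pixel columns grow to the right and rows downward; lengths in m; the calibration is good to about 2 mm. A picture is of the moment at which its call begins. camera_params takes no time and is no camera call.
- r.close_job(): hands the job in; it is judged then, once.
The state is a dict: "time_s": time; "joints": joint angles; "qd": joint speeds; "joint_torque": joint torques, N m; "tcp_pos": TCP position; "eef_rot": TCP orientation; "contact_force": force on the tool from outside, world axes, zero at the start; "moment": the same for the moment, N m; "gripper_width": finger opening in m; "gripper_force": force on a finger pad.
Only numpy, scipy, OpenCV 4.12 (cv2) and the standard library are available. Lean on these libraries where they do the work, as an engineer would, in place of code of your own. Each camera call takes 0.05 s, during which the arm holds its last target. There are 200 camera calls.

TASK

The heatsink tray is one short: set the loose heatsink from the bench down flat in the tray's empty pocket. Then take the bench magnifier by its knob and swing it round until the lens is centred over the heatsink you just put in, and leave it standing there. Leave the other heatsinks and everything else on the bench where they are.

Things in the scene. Friction and masses are not known exactly. Their poses are not given: they have to be found in the camera images.
- spare: the loose heatsink, plain aluminium, lying base down on the bench to the right of the tray. Square fin block 66 x 66 mm and 34 mm high; two thin clip ears carry it to 90 mm overall along its own x. Origin: centre of its underside; z up. Mass 0.2 to 0.45 kg. Grip the fin block across its y (66 mm), where there are no ears
- seated0: one of the three identical heatsinks (same size, ears and axes as the loose one) that already sit in tray pockets. Origin: centre of its underside
- seated1: one of the three identical heatsinks (same size, ears and axes as the loose one) that already sit in tray pockets. Origin: centre of its underside
- seated2: one of the three identical heatsinks (same size, ears and axes as the loose one) that already sit in tray pockets. Origin: centre of its underside
- tray: grey tray, 236 x 236 mm, fixed; origin under its centre, x and y along its edges. Four pockets at x, y = +-56 mm, floors 14 mm above the bench; three hold heatsinks, one (it varies) is empty (dark floor pad bare). A pocket is a 74 mm square (4 mm play round the fin block) fenced by four L-shaped corner ridges 12 mm high; the middle 34 mm of each side is open for clip ears and fingers
- pocket0 (a point): centre of the floor of the tray pocket at tray x = -56, y = -56 mm; axes as the tray
- pocket1 (a point): centre of the floor of the tray pocket at tray x = -56, y = +56 mm; axes as the tray
- pocket2 (a point): centre of the floor of the tray pocket at tray x = +56, y = -56 mm; axes as the tray
- pocket3 (a point): centre of the floor of the tray pocket at tray x = +56, y = +56 mm; axes as the tray
- post_axis (a point): bench magnifier: shoulder pivot on top of its fixed post (vertical axis), 221 mm above the bench. The foot is a 120 mm disc behind and to the left of the tray. Axes as the foot
- elbow_pin (a point): elbow pivot (vertical axis) between the magnifier's two arms, 240 mm from the post axis, 245 mm above the bench; its -x points along the second arm to the lens
- lens (a point): centre of the magnifier's round lens (ring 108 mm over all, 16 mm thick), 240 mm from the elbow pivot, 245 mm above the bench
- knob (a point): grip point on the magnifier's black knob, an upright cylinder 24 mm across where the second arm meets the lens ring, 65 mm from the lens centre towards the elbow pivot. The point is on its axis, 277 mm above the bench; knob top at 291 mm, ring top 253 mm. Pinch from above, move level: the arms follow. It is fast on the second arm: turn the hand with that arm
- shoulder (a joint): angle of the first arm about the upward vertical (rad, anticlockwise from above positive), range -1.2 to 3.2; 0 is the parked pose, 1.4 points along the foot's -x. Stiff: about 0.25 N m of friction, stays where it is left
- elbow (a joint): angle of the second arm relative to the first (rad, anticlockwise positive), range -2.33 (arms in one line) to 0.42 (folded tight); 0 is folded 2.33 rad from straight. Going from the first arm to the second it always turns anticlockwise. Stiff: about 0.25 N m, stays where it is left
- mug: white mug, 82 x 114 x 91 mm, origin under its centre, left of the magnifier foot. A bystander to leave alone
- tape: roll of black tape, 62 mm across, 19 mm high, origin under its centre, in front of the tray. A bystander to leave alone
- snips: yellow-handled snips lying flat, 91 x 163 x 14 mm, origin under the centre, far left. A bystander to leave alone
- brush: flat dust brush, 53 x 188 x 14 mm, origin under the centre, left of the tray. A bystander to leave alone

How it is judged (in metres and radians):
On the way, in this order (a step that is already met when the one before it is completed fails the run):
1. the loose heatsink sits flat in the empty pocket and is let go (z of spare in the frame of tray between 0.011 and 0.017 m and angle between spare's own z axis and vertical below 0.08 rad and (horizontal distance between spare and pocket0 below 0.009 m or horizontal distance between spare and pocket1 below 0.009 m or horizontal distance between spare and pocket2 below 0.009 m or horizontal distance between spare and pocket3 below 0.009 m) and contact force between the fingers and spare below 0.1 N), for 0.2 s.
2. the lens is centred over that heatsink (horizontal distance between lens and spare below 0.02 m), for 0.2 s.
At the end, for the whole second after the job is handed in: The once loose heatsink sits flat on the floor of the pocket that was empty (centre within 9 mm of the pocket's, tilt under 0.08 rad, underside within 3 mm of the floor's height), the lens centre is within 20 mm of it horizontally, and heatsink and magnifier arms are at rest (z of spare in the frame of tray between 0.011 and 0.017 m and angle between spare's own z axis and vertical below 0.08 rad and (horizontal distance between spare and pocket0 below 0.009 m or horizontal distance between spare and pocket1 below 0.009 m or horizontal distance between spare and pocket2 below 0.009 m or horizontal distance between spare and pocket3 below 0.009 m) and horizontal distance between lens and spare below 0.02 m and linear speed of spare below 0.02 m/s and velocity of joint shoulder between -0.05 and 0.05 rad/s and velocity of joint elbow between -0.05 and 0.05 rad/s); the robot touches nothing.
It fails at once if a heatsink that was already seated is shifted more than 15 mm (distance of any of seated0, seated1, seated2 from where it was at the start of the episode above 0.015 m).
It fails at once if another thing on the bench is shifted more than 30 mm (distance of any of mug, tape, snips, brush from where it was at the start of the episode above 0.03 m).
It also fails if it takes over 48 s, if anything falls off the work surface, if the arm or the gripper's body presses on something with over 40 N, if the wrist force passes 120 N, or if a joint passes its speed limit or range.

## Working session

There is one attempt and no reset: what is moved stays moved. The work goes in short steps, Python scripts to look and compute and a shell command to move; the robot and the scene stay as the last step left them, time stands still between calls to the robot, and variables do not carry over. Pictures are saved under pics/ and viewed, at most 15 in all, crops included, and the job is handed in when it is done.

```bash
mkdir -p pics
cat > h.py <<'E'
import numpy as np, cv2
from plant import r
def ray(cam,uv,z):
    p=r.camera_params(cam);R=np.array(p["R"]);t=np.array(p["t"])
    d=R.T@np.array([(uv[0]-p["cx"])/p["fx"],(uv[1]-p["cy"])/p["fy"],1]);c=-R.T@t
    return c+d*(z-c[2])/d[2]
def proj(cam,X):
    p=r.camera_params(cam);c=np.array(p["R"])@np.array(X)+np.array(p["t"])
    return np.array([p["fx"]*c[0]/c[2]+p["cx"],p["fy"]*c[1]/c[2]+p["cy"]])
def shot(cam,name):
    im=np.array(r.capture(cam))[:,:,::-1].copy();cv2.imwrite(f"pics/{name}.png",im);return im
E
python3 - <<'E'
from h import *
for c in("top","side"):
    im=shot(c,c+"0");p=r.camera_params(c);R=np.array(p["R"]);print(c,p["fx"],p["cx"],p["cy"],-R.T@np.array(p["t"]),R.round(3).tolist())
print(r.get_state(), r.tips_ahead)
a=cv2.resize(cv2.imread("pics/top0.png"),(800,600),interpolation=cv2.INTER_CUBIC);cv2.imwrite("pics/top0b.png",a)
a=cv2.resize(cv2.imread("pics/side0.png"),(800,600),interpolation=cv2.INTER_CUBIC);cv2.imwrite("pics/side0b.png",a)
E
```

```text
top 458.9692597048894 259.8738849435341 193.23194755502013 [0.16084467 0.00840542 1.82705993] [[0.063, -0.998, 0.001], [-0.976, -0.062, -0.207], [0.206, 0.012, -0.978]]
side 425.3859359734581 253.29887042466828 190.18975647216942 [-0.00539453 -1.02733958  0.8936569 ] [[0.893, -0.451, -0.02], [-0.248, -0.454, -0.856], [0.377, 0.769, -0.517]]
{'time_s': 0.1, 'joints': array([ 9.34545982e+01,  2.05883569e+01,  6.42120807e-01, -1.73111212e-02,
       -7.01357634e+01, -1.65088647e+01]), 'qd': array([ 0.07193528, -0.19806131,  0.0626215 ,  0.07155383,  0.07503829,
        0.02221269]), 'joint_torque': array([-1.10089695e-03, -5.84166169e+01,  2.93748701e+01,  7.01551706e+00,
        1.00924724e-02, -5.90276227e-05]), 'tcp_pos': array([0.15240582, 0.6574159 , 0.40382948]), 'eef_rot': array([ 1.79916756e+02, -7.69966291e-03, -1.30601548e+01]), 'contact_force': array([-0.30597234,  0.44400789, -0.4942599 ]), 'moment': array([ 0.00054698, -0.05492675,  0.03027519]), 'gripper_force': 0.0, 'gripper_width': 0.08723361331222053} 0.1781
```

View pics/top0b.png

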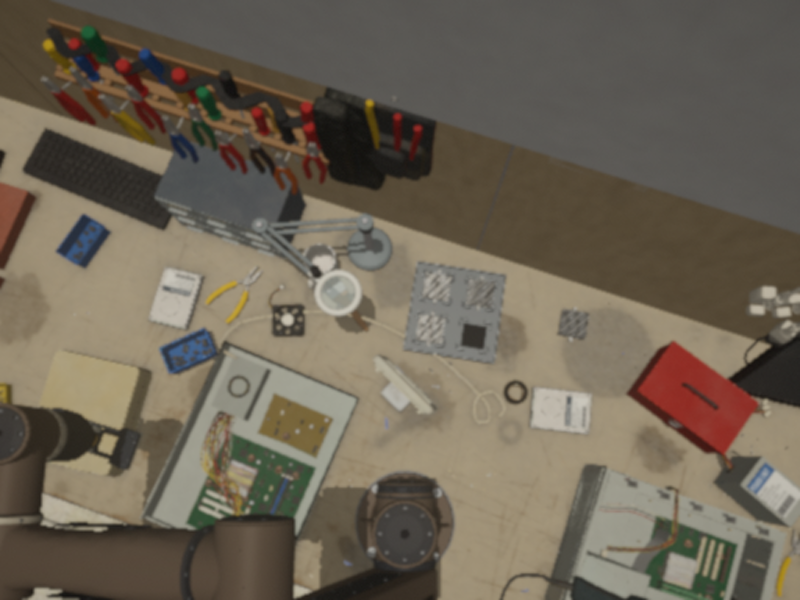

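View pics/side0b.png

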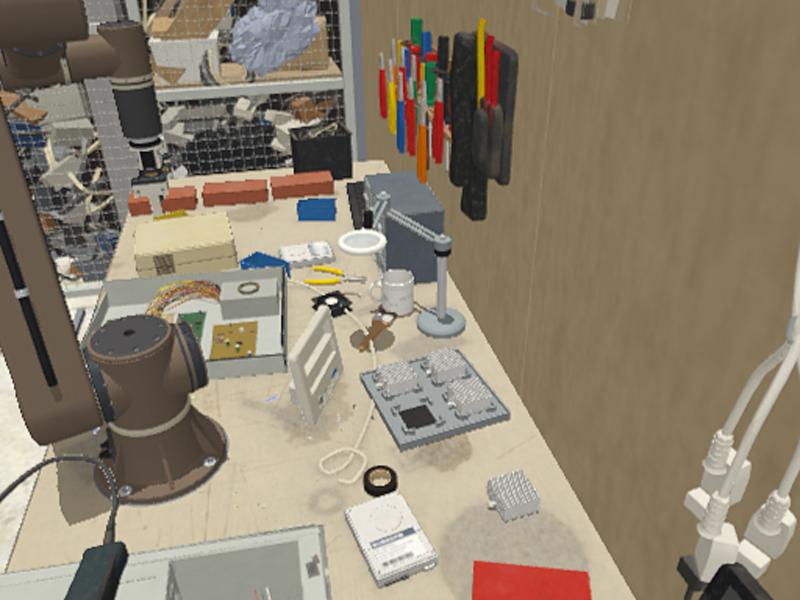

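The top view (800-wide scale) shows the tray at about (455,312), with its dark empty pocket at (474,336). The spare is at (573,323), the foot at (369,247), the elbow at (262,225), the knob near (320,268) and the lens at (338,293). I'll zoom in to read the angles.

Run:
```python
from h import *
im=cv2.imread("pics/top0.png")
cv2.imwrite("pics/c1.png",cv2.resize(im[135:235,255:385],(780,600),interpolation=cv2.INTER_CUBIC))
cv2.imwrite("pics/c2.png",cv2.resize(im[130:210,155:260],(787,600),interpolation=cv2.INTER_CUBIC))
# dark pad
hsv=cv2.cvtColor(im,cv2.COLOR_BGR2HSV)
m=np.zeros(im.shape[:2],np.uint8);m[200:230,285:320]=(hsv[200:230,285:320,2]<60)*255
cs,_=cv2.findContours(m,0,1);c=max(cs,key=cv2.contourArea);rc=cv2.minAreaRect(c)
print("pad",rc,ray("top",rc[0],.014),[ray("top",b,.014).round(4)[:2] for b in cv2.boxPoints(rc)])
```

```text
pad ((302.7599792480469, 214.67999267578125), (12.162236213684082, 12.162237167358398), 8.130102157592773) [ 0.4664728  -0.14647081  0.014     ] [array([ 0.4439, -0.12  ]), array([ 0.4931, -0.1246]), array([ 0.4891, -0.1731]), array([ 0.4401, -0.1682])]
```

View pics/c1.png

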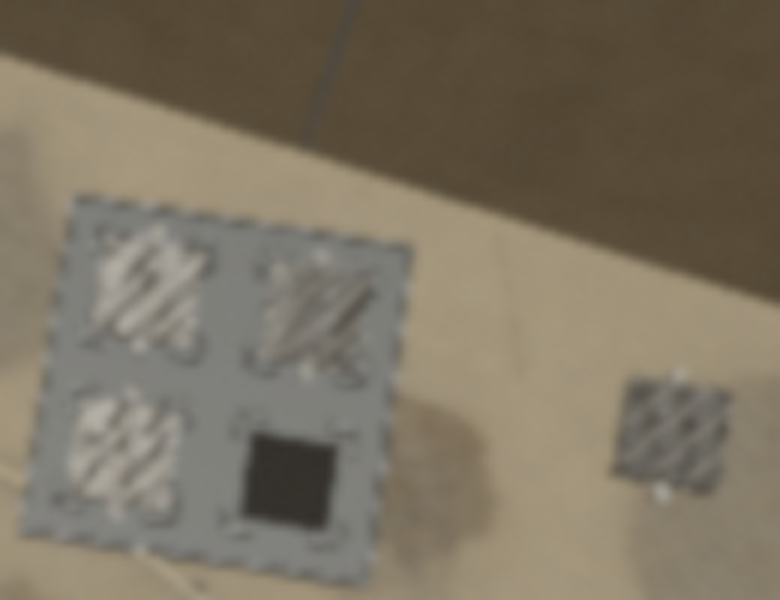

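View pics/c2.png

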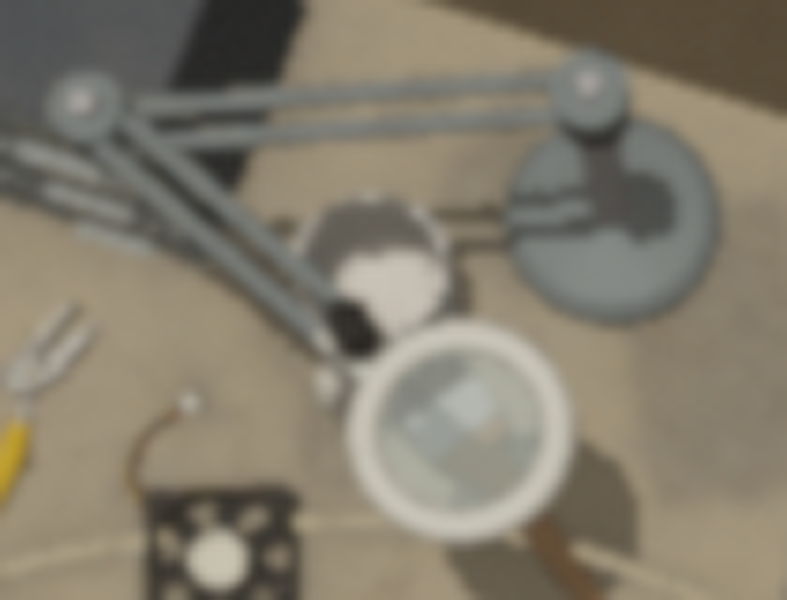

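Run:
```python
from h import *
c1=lambda u,v:(255+(u+.5)/6-.5,135+(v+.5)/6-.5)
c2=lambda u,v:(155+(u+.5)/7.495-.5,130+(v+.5)/7.5-.5)
P=lambda uv,z:ray("top",uv,z)[:2]
def ang(d):return np.degrees(np.arctan2(d[1],d[0]))
tc=[P(c1(*q),.014) for q in[(78,200),(412,243),(365,585),(20,535)]]
print("tray",np.mean(tc,0),[np.linalg.norm(tc[i]-tc[(i+1)%4]).round(4) for i in range(4)],[ang(tc[(i+1)%4]-tc[i]).round(1) for i in range(4)])
e=[P(c1(*q),.01) for q in[(680,374),(662,490)]]
print("spare ears mid",np.mean(e,0),np.linalg.norm(e[0]-e[1]),ang(e[0]-e[1]))
for z in(0,.02,.034):
  b=[P(c1(*q),z) for q in[(632,378),(732,390),(715,492),(612,478)]]
  print(z,np.mean(b,0),[np.linalg.norm(b[i]-b[(i+1)%4]).round(4) for i in range(4)],[ang(b[(i+1)%4]-b[i]).round(1) for i in range(4)])
post,elb,lens,knob=P(c2(588,88),.255),P(c2(82,100),.265),P(c2(460,430),.25),P(c2(355,318),.291)
print("post",post,"elb",elb,"lens",lens,"knob",knob)
print([np.linalg.norm(q) for q in(post-elb,elb-lens,knob-lens)],ang(lens-elb),ang(lens-knob),ang(elb-post))
# side view, spare crop
im=cv2.imread("pics/side0.png");cv2.imwrite("pics/s1.png",cv2.resize(im[290:345,300:360],(600,550),interpolation=cv2.INTER_CUBIC))
```

```text
tray [ 0.52594391 -0.09664745] [np.float64(0.2286), np.float64(0.2361), np.float64(0.2306), np.float64(0.2332)] [np.float64(-93.9), np.float64(174.4), np.float64(85.3), np.float64(-6.1)]
spare ears mid [ 0.51658205 -0.40097464] 0.08058697719840431 -7.711573387576339
0 [ 0.51685979 -0.40441371] [np.float64(0.0678), np.float64(0.0714), np.float64(0.0694), np.float64(0.0705)] [np.float64(-93.4), np.float64(171.4), np.float64(85.8), np.float64(-9.9)]
0.02 [ 0.51296265 -0.39989477] [np.float64(0.067), np.float64(0.0706), np.float64(0.0686), np.float64(0.0697)] [np.float64(-93.4), np.float64(171.4), np.float64(85.8), np.float64(-9.9)]
0.034 [ 0.51023466 -0.39673151] [np.float64(0.0665), np.float64(0.07), np.float64(0.0681), np.float64(0.0692)] [np.float64(-93.4), np.float64(171.4), np.float64(85.8), np.float64(-9.9)]
post [0.67601857 0.1355162 ] elb [0.65142621 0.37407481] lens [0.50613813 0.18323049] knob [0.54676739 0.23136439]
[np.float64(0.2398228356313088), np.float64(0.2398544964962006), np.float64(0.06298895973474056)] -127.28169414214466 -130.16731946353576 95.8856784167286
```

View pics/s1.png

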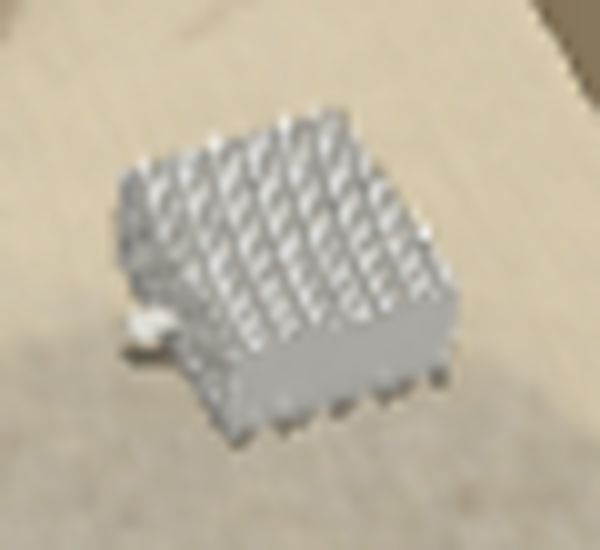

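The side crop shows the spare upright. Its top corners are at crop pixels (130,178), (337,108), (455,295) and (245,357), and one ear is at (150,325).

Run:
```python
from h import *
def ang(d):return np.degrees(np.arctan2(d[1],d[0]))
s=lambda u,v:(300+(u+.5)/10-.5,290+(v+.5)/10-.5)
b=[ray("side",s(*q),.034)[:2] for q in[(128,175),(337,107),(457,295),(245,357)]]
print(np.mean(b,0),[np.linalg.norm(b[i]-b[(i+1)%4]).round(4) for i in range(4)],[ang(b[(i+1)%4]-b[i]).round(1) for i in range(4)])
b=[ray("side",s(*q),.0)[:2] for q in[(235,442),(447,383)]];print(b,ang(b[1]-b[0]))
# tray pad side view
im=cv2.imread("pics/side0.png");hsv=cv2.cvtColor(im,cv2.COLOR_BGR2HSV)
m=np.zeros(im.shape[:2],np.uint8);m[250:280,250:290]=(hsv[250:280,250:290,2]<60)*255
cs,_=cv2.findContours(m,0,1);c=max(cs,key=cv2.contourArea);rc=cv2.minAreaRect(c);M=cv2.moments(m,True)
print(rc,ray("side",(M['m10']/M['m00'],M['m01']/M['m00']),.014))
```

```text
[ 0.51425242 -0.40101328] [np.float64(0.0641), np.float64(0.0694), np.float64(0.0607), np.float64(0.0661)] [np.float64(-5.3), np.float64(-99.7), np.float64(171.8), np.float64(83.1)]
[array([ 0.48000441, -0.42851298]), array([ 0.54029592, -0.43845366])] -9.362524133174762
((266.5230712890625, 266.5845947265625), (12.278810501098633, 19.470685958862305), 74.74488067626953) [ 0.46670154 -0.14402548  0.014     ]
```

```bash
python3 -m pendant '[[[0,0,-0.05,0,0,-5.06,1],[0,0,-0.1,0,0,-5.06,1],[0,0,-0.116,0,0,-5.06,1],[0,0,-0.116,0,0,-5.06,1]]]' 40
python3 -m pendant '[[[0.172,0.156,0,0,0,0,1],[0.172,0.156,0,0,0,0,1],[0.172,0.156,0,0,0,0,1],[0.172,0.156,0,0,0,0,1],[0.172,0.156,0,0,0,0,1]]]'
python3 -m pendant '[[[0.172,0.156,0,0,0,0,1],[0.172,0.156,0,0,0,0,1],[0.172,0.156,0,0,0,0,1],[0.172,0.156,0,0,0,0,1],[0.172,0.156,0,0,0,0,1]]]'
```

```text
time_s: 0.5
tcp_pos: [0.1526, 0.6576, 0.5244]
eef_rot: [-179.7, 0.0, -8.0]
contact_force: [0.4, -0.4, -0.5]
gripper_width: 0.0878
gripper_force: 0.0
time_s: 1.0
tcp_pos: [0.3024, 0.4764, 0.5199]
eef_rot: [179.9, 0.0, -8.1]
contact_force: [0.9, 0.5, 0.6]
gripper_width: 0.0878
gripper_force: 0.0
time_s: 1.5
tcp_pos: [0.4508, 0.2981, 0.5197]
eef_rot: [179.9, 0.1, -8.1]
contact_force: [0.7, 1.3, -0.6]
gripper_width: 0.0876
gripper_force: 0.0
```

```bash
python3 -m pendant '[[[0.053,0.227,0,0,0,0,1],[0.053,0.227,0,0,0,0,1],[0.053,0.227,0,0,0,0,1],[0.053,0.227,0,0,0,0,1],[0.053,0.227,0,0,0,0,1]]]'
python3 -m pendant '[[[0.053,0.227,0,0,0,0,1],[0.053,0.227,0,0,0,0,1],[0.053,0.227,0,0,0,0,1],[0.053,0.227,0,0,0,0,1],[0.053,0.227,0,0,0,0,1]]]'
python3 -m pendant '[[[0.053,0.227,0,0,0,0,1],[0.053,0.227,0,0,0,0,1],[0.053,0.227,0,0,0,0,1],[0.053,0.227,0,0,0,0,1],[0.053,0.227,0,0,0,0,1]]]'
python3 -m pendant '[[[0,0,0.24,0,0,0,1],[0,0,0.24,0,0,0,1],[0,0,0.24,0,0,0,1],[0,0,0.24,0,0,0,1],[0,0,0.24,0,0,0,1]]]'
python3 - <<'E'
from h import *
s=r.get_state();print(s["joints"])
im=shot("side","side1");u,v=proj("side",(.513,-.4,.05)).astype(int);print(u,v)
cv2.imwrite("pics/s2.png",cv2.resize(im[v-55:v+35,u-60:u+60],(800,600),interpolation=cv2.INTER_CUBIC))
E
```

```text
time_s: 2.0
tcp_pos: [0.47, 0.0659, 0.5198]
eef_rot: [180.0, 0.1, -8.0]
contact_force: [1.3, 0.7, -0.3]
gripper_width: 0.0875
gripper_force: 0.0
time_s: 2.5
tcp_pos: [0.4911, -0.1663, 0.5194]
eef_rot: [180.0, 0.1, -8.1]
contact_force: [0.3, 0.5, 0.5]
gripper_width: 0.0877
gripper_force: 0.0
time_s: 3.0
tcp_pos: [0.5122, -0.3988, 0.5184]
eef_rot: [-179.9, 0.2, -8.1]
contact_force: [0.5, 0.3, 0.0]
gripper_width: 0.0874
gripper_force: 0.0
time_s: 3.5
tcp_pos: [0.511, -0.3952, 0.2764]
eef_rot: [-179.9, 0.2, -8.0]
contact_force: [0.2, 0.3, -0.6]
gripper_width: 0.0873
gripper_force: 0.0
[-2.04558576e+01  2.38137702e+01 -1.22118724e+01 -5.29883750e-02
 -5.42147105e+01  1.02451684e+02]
328 308
```

View pics/s2.png

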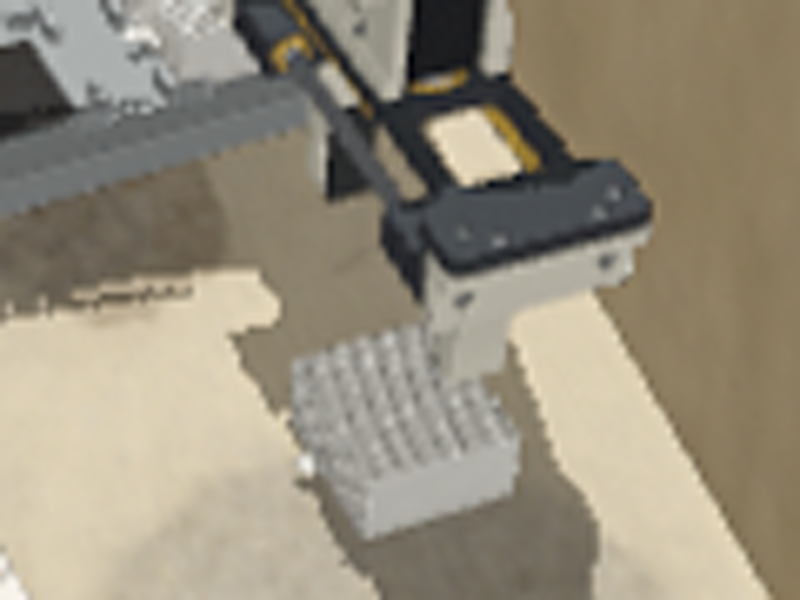

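The side crop shows the open hand straight above the spare and square to it. I'll descend and grip.

```bash
python3 -m pendant '[[[0.001,0.001,0.03,0,0,0,1],[0.001,0.001,0.06,0,0,0,1],[0.001,0.001,0.085,0,0,0,1],[0.001,0.001,0.095,0,0,0,1],[0.001,0.001,0.095,0,0,0,1]]]'
python3 -m pendant '[[[0,0,0,0,0,0,1],[0,0,0,0,0,0,0.3],[0,0,0,0,0,0,-0.2],[0,0,0,0,0,0,-1],[0,0,0,0,0,0,-1]]]' 30
python3 -m pendant '[[[0,0,0,0,0,0,-1],[0,0,0,0,0,0,-1],[0,0,0,0,0,0,-1],[0,0,0,0,0,0,-1],[0,0,0,0,0,0,-1]]]'
```

```text
time_s: 4.05
tcp_pos: [0.5129, -0.3967, 0.1845]
eef_rot: [-180.0, 0.2, -8.0]
contact_force: [-0.0, 0.2, -0.1]
gripper_width: 0.0875
gripper_force: 0.0
time_s: 4.55
tcp_pos: [0.5136, -0.3972, 0.1868]
eef_rot: [180.0, -0.1, -8.0]
contact_force: [-1.1, -1.1, 5.5]
gripper_width: 0.066
gripper_force: 30.0
time_s: 5.05
tcp_pos: [0.5137, -0.3972, 0.1868]
eef_rot: [180.0, -0.1, -8.0]
contact_force: [-0.7, -1.3, 6.1]
gripper_width: 0.0657
gripper_force: 30.0
```

```bash
python3 -m pendant '[[[0,0,-0.02,0,0,0,-1],[0,0,-0.05,0,0,0,-1],[0,0,-0.09,0,0,0,-1],[0,0,-0.1,0,0,0,-1],[0,0,-0.1,0,0,0,-1]]]'
python3 -m pendant '[[[-0.013,-0.04,0,0,0,0,-1],[-0.026,-0.08,0,0,0,0,-1],[-0.039,-0.12,0,0,0,0,-1],[-0.053,-0.16,0,0,0,-3,-1],[-0.067,-0.2,0,0,0,-3,-1]]]'
python3 -m pendant '[[[-0.01,-0.02,0,0,0,0,-1],[-0.0125,-0.034,0,0,0,0,-1],[-0.0125,-0.0435,0,0,0,0,-1],[-0.0125,-0.0435,0,0,0,0,-1],[-0.0125,-0.0435,0,0,0,0,-1]]]'
python3 - <<'E'
from h import *
s=r.get_state();print(s["tcp_pos"],s["eef_rot"])
im=shot("side","side2");u,v=proj("side",(.4665,-.1455,.1)).astype(int);print(u,v)
cv2.imwrite("pics/s3.png",cv2.resize(im[v-25:v+50,u-50:u+50],(800,600),interpolation=cv2.INTER_CUBIC))
E
```

```text
time_s: 5.55
tcp_pos: [0.5136, -0.3969, 0.2875]
eef_rot: [180.0, -0.2, -8.0]
contact_force: [0.3, 0.2, -3.5]
gripper_width: 0.066
gripper_force: 30.0
time_s: 6.05
tcp_pos: [0.4734, -0.1879, 0.2836]
eef_rot: [-180.0, 0.2, -4.9]
contact_force: [0.6, 0.3, -3.4]
gripper_width: 0.0659
gripper_force: 30.0
time_s: 6.55
tcp_pos: [0.4662, -0.1452, 0.2849]
eef_rot: [180.0, 0.1, -5.0]
contact_force: [-0.6, 0.3, -2.6]
gripper_width: 0.0656
gripper_force: 30.0
[ 0.46616381 -0.1451861   0.28494793] [ 1.79991347e+02  7.52797646e-02 -4.98170273e+00]
266 244
```

View pics/s3.png

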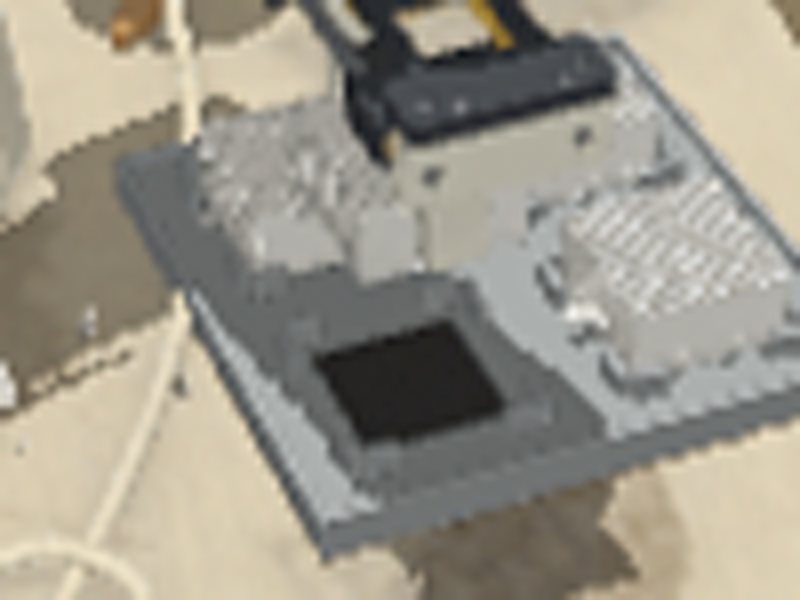

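Run:
```python
from h import *
s=lambda u,v:(216+(u+.5)/8-.5,219+(v+.5)/8-.5)
a=np.radians(-5);R=np.array([[np.cos(a),-np.sin(a)],[np.sin(a),np.cos(a)]])
def inv(X):return R.T@(np.array(X[:2])-[.4662,-.1452])*1000
for n,uv,z in(("nearbotleft",(260,272),.098),("neartopleft",(242,215) ,.132),("botright of finger",(522,200),.098)):
    print(n,inv(ray("side",s(*uv),z)))
p=[ray("side",s(*q),.014)[:2] for q in[(315,355),(443,319),(507,405),(368,445)]]
print("pad",np.mean(p,0),[(q-np.mean(p,0)).round(4) for q in p])
# tray corners in side0 800-scale: left, back, right, front
im=cv2.imread("pics/side0.png")
cv2.imwrite("pics/s4.png",cv2.resize(im[215:290,225:330],(798,570),interpolation=cv2.INTER_CUBIC))
for cx in(-33,33):
  w=np.r_[np.array([.4662,-.1452])+R@np.array([cx,-33])/1000,.098];q=proj("side",w);print(cx,((q-[216,219])*8).round())
```

```text
nearbotleft [-62.75146741 -10.10648447]
neartopleft [-71.32432544 -16.92684423]
botright of finger [42.53680399 -9.59580366]
pad [ 0.46767509 -0.14248918] [array([-0.0251,  0.03  ]), array([0.0292, 0.0253]), array([ 0.0265, -0.0302]), array([-0.0307, -0.025 ])]
-33 [356. 285.]
33 [522. 239.]
```

View pics/s4.png

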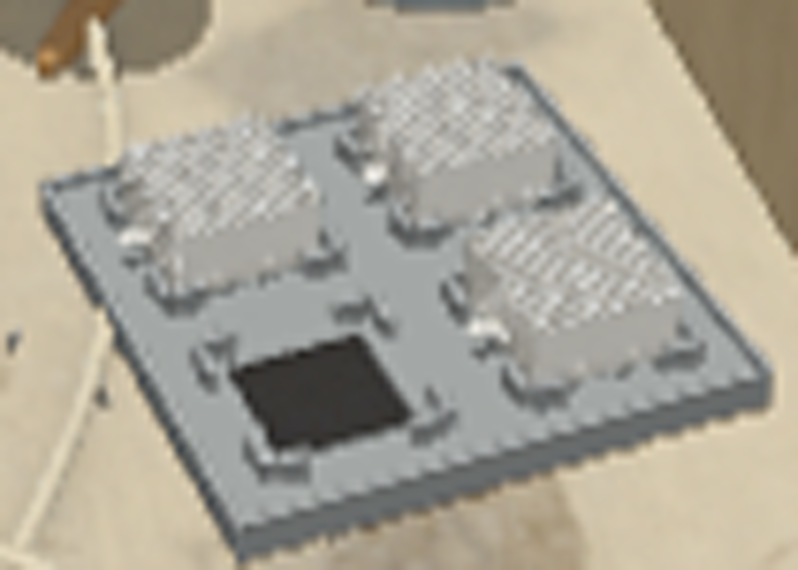

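Run:
```python
from h import *
s=lambda u,v:(225+(u+.5)/7.6-.5,215+(v+.5)/7.6-.5)
def ang(d):return np.degrees(np.arctan2(d[1],d[0])).round(1)
b=[ray("side",s(*q),.014)[:2] for q in[(42,185),(517,65),(772,378),(242,535)]]
print(np.mean(b,0),[(np.linalg.norm(b[i]-b[(i+1)%4]).round(4),ang(b[(i+1)%4]-b[i])) for i in range(4)])
c=np.mean(b,0)
for y in(-4.5,-5.5):
  a=np.radians(y);R=np.array([[np.cos(a),-np.sin(a)],[np.sin(a),np.cos(a)]]);print(c+R@[-.056,-.056])
# ridge outer extents round pocket, z top .026, and pad
p=[ray("side",s(*q),.014)[:2] for q in[(230,373),(362,337),(412,412),(272,452)]];print("pad",np.mean(p,0),[(np.linalg.norm(p[i]-p[(i+1)%4]).round(4),ang(p[(i+1)%4]-p[i])) for i in range(4)])
```

```text
[ 0.52917563 -0.09329397] [(np.float64(0.2333), np.float64(-5.4)), (np.float64(0.2369), np.float64(-95.5)), (np.float64(0.2325), np.float64(174.9)), (np.float64(0.2378), np.float64(84.8))]
[ 0.46895455 -0.14472763]
[ 0.46806608 -0.1436688 ]
pad [ 0.46722086 -0.14311941] [(np.float64(0.0588), np.float64(-5.6)), (np.float64(0.05), np.float64(-95.3)), (np.float64(0.0609), np.float64(174.6)), (np.float64(0.0503), np.float64(82.4))]
```

```bash
python3 -m pendant '[[[0.001,0,0.03,0,0,0.3,-1],[0.001,0,0.05,0,0,0.3,-1],[0.001,0,0.062,0,0,0.3,-1],[0.001,0,0.068,0,0,0.3,-1],[0.001,0,0.068,0,0,0.3,-1]]]'
python3 -m pendant '[[[0,0,0.004,0,0,0,-1],[0,0,0.008,0,0,0,-1],[0,0,0.010,0,0,0,-1],[0,0,0.010,0,0,0,-1]]]'
```

```text
time_s: 7.1
tcp_pos: [0.467, -0.1457, 0.2168]
eef_rot: [180.0, 0.1, -5.3]
contact_force: [0.3, -0.4, -3.2]
gripper_width: 0.0657
gripper_force: 30.0
time_s: 7.5
tcp_pos: [0.4671, -0.1452, 0.2076]
eef_rot: [-180.0, 0.0, -5.3]
contact_force: [0.2, 0.5, -3.0]
gripper_width: 0.0658
gripper_force: 30.0
```

```bash
python3 -m pendant '[[[0,0,0.003,0,0,0,-1],[0,0,0.005,0,0,0,-1],[0,0,0.0065,0,0,0,-1],[0,0,0.0065,0,0,0,-1]]]'
```

```text
time_s: 7.9
tcp_pos: [0.4671, -0.1452, 0.201]
eef_rot: [180.0, 0.0, -5.3]
contact_force: [-0.0, 0.0, -3.5]
gripper_width: 0.0658
gripper_force: 30.0
```

```bash
python3 -m pendant '[[[0,0,0.001,0,0,0,-1],[0,0,0.0015,0,0,0,-1],[0,0,0.0015,0,0,0,-1]]]'
```

```text
time_s: 8.2
tcp_pos: [0.4671, -0.1451, 0.2007]
eef_rot: [180.0, -0.0, -5.3]
contact_force: [-4.3, 2.2, 12.1]
gripper_width: 0.0656
gripper_force: 30.0
```

```bash
python3 -m pendant '[[[0,0,-0.001,0,0,0,-0.5],[0,0,-0.001,0,0,0,0.7],[0,0,-0.001,0,0,0,0.9],[0,0,-0.001,0,0,0,0.9],[0,0,-0.001,0,0,0,0.9]]]'
python3 -m pendant '[[[0,0,-0.01,0,0,0,0.9],[0,0,-0.04,0,0,0,0.9],[0,0,-0.08,0,0,0,0.9],[0,0,-0.13,0,0,0,0.9],[0,0,-0.18,0,0,0,0.9]]]'
python3 -m pendant '[[[0,0,-0.05,0,0,0,0.9],[0,0,-0.1,0,0,0,0.9],[0,0,-0.14,0,0,0,0.9],[0,0,-0.14,0,0,0,0.9],[0,0,-0.14,0,0,0,0.9]]]'
python3 - <<'E'
from h import *
im=shot("side","side3");shot("top","top3");a=im[215:290,225:330]
cv2.imwrite("pics/s5.png",cv2.resize(a,(798,570),interpolation=cv2.INTER_CUBIC))
E
```

```text
time_s: 8.7
tcp_pos: [0.4672, -0.1452, 0.2006]
eef_rot: [180.0, 0.0, -5.3]
contact_force: [-0.5, -0.1, 0.3]
gripper_width: 0.0827
gripper_force: 0.0
time_s: 9.2
tcp_pos: [0.4665, -0.1453, 0.3833]
eef_rot: [180.0, 0.0, -5.3]
contact_force: [2.1, 0.5, -0.4]
gripper_width: 0.0832
gripper_force: 0.0
time_s: 9.7
tcp_pos: [0.4666, -0.1452, 0.5222]
eef_rot: [-180.0, -0.2, -5.3]
contact_force: [-0.4, -0.6, -1.0]
gripper_width: 0.0831
gripper_force: 0.0
```

View pics/s5.png

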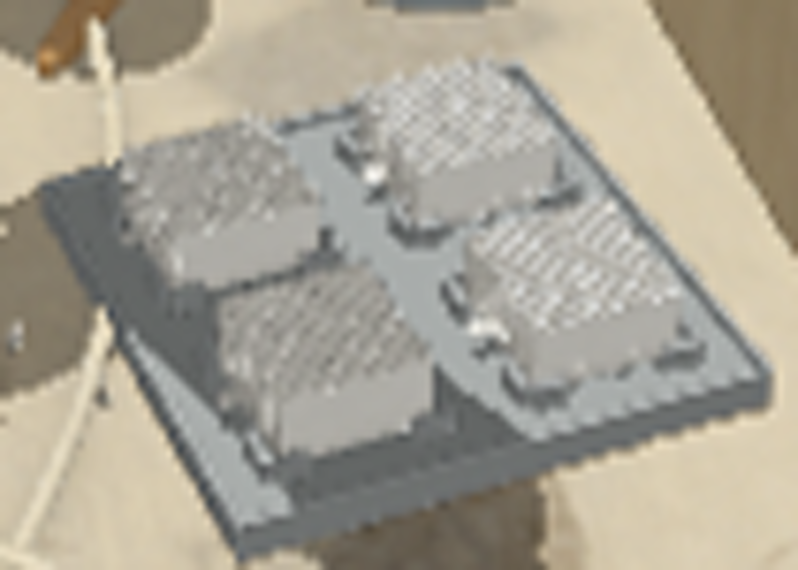

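The spare sits level with the other three; its corners at (220,300), (437,355) and (270,405) match its neighbours, and the release height puts its underside on the floor. Next I'll go to the knob.

```bash
python3 -m pendant '[[[0.022,-0.192,0,0,0,41,0.9],[0.022,-0.192,0,0,0,41,0.9],[0.022,-0.192,0,0,0,41,0.9],[0.022,-0.192,0,0,0,41,0.9],[0.022,-0.192,0,0,0,41,0.9]]]'
python3 -m pendant '[[[-0.109,-0.159,0,0,0,41,0.9],[-0.109,-0.159,0,0,0,41,0.9],[-0.109,-0.159,0,0,0,41,0.9],[-0.109,-0.159,0,0,0,41,0.9],[-0.109,-0.159,0,0,0,41,0.9]]]'
python3 -m pendant '[[[0,0,0,0,0,40.7,0.9],[0,0,0,0,0,40.7,0.9],[0,0,0,0,0,40.7,0.9],[0,0,0,0,0,40.7,0.9],[0,0,0,0,0,40.7,0.9]]]'
python3 - <<'E'
from h import *
print(r.get_state()["joints"])
im=cv2.imread("pics/side0.png");q=proj("side",(.546,.233,.291));q2=proj("side",(.546,.233,.255));print(q,q2)
g=im.max(2);u,v=q.astype(int);print(g[v-5:v+16,u-8:u+10])
E
```

```text
time_s: 10.3
tcp_pos: [0.5071, 0.0471, 0.5189]
eef_rot: [179.8, 0.1, -44.7]
contact_force: [-0.1, 0.1, 0.9]
gripper_width: 0.0834
gripper_force: 0.0
time_s: 10.8
tcp_pos: [0.5409, 0.2386, 0.5173]
eef_rot: [179.8, -0.1, -85.6]
contact_force: [0.1, -0.8, -1.0]
gripper_width: 0.0831
gripper_force: 0.0
time_s: 11.3
tcp_pos: [0.5403, 0.2338, 0.5189]
eef_rot: [179.9, -0.2, -126.5]
contact_force: [-0.1, -0.1, 0.7]
gripper_width: 0.083
gripper_force: 0.0
[ 4.24080980e+01  9.52202686e+00  4.36822718e-01 -1.36722051e-02
 -8.11064344e+01 -7.89302784e+01]
[235.06344744 135.13118322] [235.49095017 144.51074641]
[[ 70  64  52  59  61  70  64 115 131 118 124 114 105 147 181 150  97 122]
 [ 69  68  57  65  65  65  67 121 153 118 130 118 125 178 169 122 100 138]
 [ 71  70  59  58  59  54  63 110 142 139 164 150 149 179 148  93 116 163]
 [ 72  70  58  57  60  61  68 101 119 158 193 192 175 167 119  98 139 189]
 [ 70  71  64  55  69  89  72 108 108  90 151 180 178 147  87 115 163 176]
 [ 71  73  72  51  78 114  40  40  40  39  41 103 171 125 103 134 190 161]
 [ 72  75  71  57  71  73  36  40  40  40  2
[... 381 characters left out ...]
137 189 161 114 116 117]
 [ 66  68  68  65  55  51  27  29  30  28  22  62 142 176 148 145 127 120]
 [ 63  65  66  65  59  46  26  28  31  29  22  87 172 163 142 197 164 119]
 [ 63  69  71  71  64  40  23  27  27  25  18 112 200 144 135 204 192 129]
 [ 55  69  69  66 101 161  26  19  20  19  26 104 173 121 131 193 189 150]
 [ 39  59  60  91 189 244 182 125 121 109 124 121 107 110 119 158 174 132]
 [193 197 200 209 247 255 255 227 225 221 225 208 173 170 111 136 175 113]
 [255 255 255 255 255 255 255 255 255 255 255 255 240 240 195 182 182 128]
 [235 230 229 227 227 229 229 227 227 230 236 242 248 254 255 242 204 186]
 [213 204 207 207 211 211 211 211 206 208 216 217 223 233 243 252 255 241]]
```

```bash
python3 -m pendant '[[[-0.003,-0.005,0,0,0,0,0.9],[-0.003,-0.005,0.025,0,0,0,0.9],[-0.003,-0.005,0.045,0,0,0,0.9],[-0.003,-0.005,0.045,0,0,0,0.9],[-0.003,-0.005,0.045,0,0,0,0.9]]]'
python3 - <<'E'
from h import *
im=shot("side","side4")
cv2.imwrite("pics/s6.png",cv2.resize(im[95:170,190:290],(800,600),interpolation=cv2.INTER_CUBIC))
E
```

```text
time_s: 11.8
tcp_pos: [0.5466, 0.2332, 0.4754]
eef_rot: [-180.0, -0.1, -126.1]
contact_force: [-0.7, 1.2, 1.0]
gripper_width: 0.0832
gripper_force: 0.0
```

View pics/s6.png

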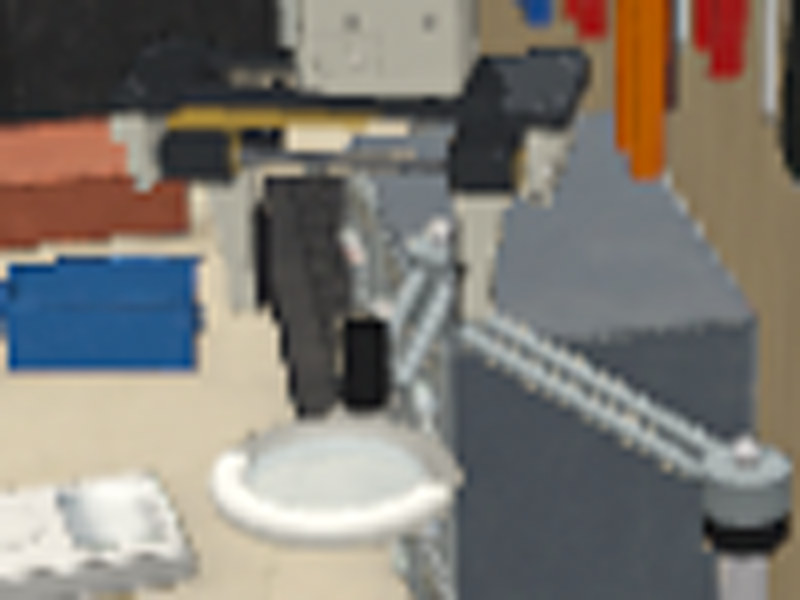

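The knob at (365,360) lies midway between the fingers at (232) and (483). I'll go down and pinch.

```bash
python3 -m pendant '[[[0,0,0.015,0,0,0,0.9],[0,0,0.028,0,0,0,0.9],[0,0,0.037,0,0,0,0.9],[0,0,0.037,0,0,0,0.9],[0,0,0.037,0,0,0,0.9]]]' 20
python3 -m pendant '[[[0,0,0,0,0,0,0.3],[0,0,0,0,0,0,-0.1],[0,0,0,0,0,0,-0.3],[0,0,0,0,0,0,-0.6],[0,0,0,0,0,0,-1]]]' 20
python3 -m pendant '[[[0,0,0,0,0,0,-1],[0,0,0,0,0,0,-1],[0,0,0,0,0,0,-1],[0,0,0,0,0,0,-1],[0,0,0,0,0,0,-1]]]'
```

```text
time_s: 12.35
tcp_pos: [0.5464, 0.2333, 0.439]
eef_rot: [-180.0, -0.0, -126.2]
contact_force: [-0.2, 0.7, -0.0]
gripper_width: 0.0833
gripper_force: 0.0
time_s: 12.85
tcp_pos: [0.5462, 0.2333, 0.4388]
eef_rot: [-180.0, 0.0, -126.2]
contact_force: [0.7, -0.0, -0.0]
gripper_width: 0.0489
gripper_force: 0.0
time_s: 13.35
tcp_pos: [0.5462, 0.2333, 0.4386]
eef_rot: [180.0, -0.0, -126.2]
contact_force: [-0.9, -0.1, -0.0]
gripper_width: 0.0233
gripper_force: 20.0
```

```bash
cat > plan.py <<'E'
from h import *
import sys
from scipy.optimize import fsolve
P=np.array([.676,.1355])
def arm2(k): # elbow from knob, ccw turn
    d=k-P;D=np.linalg.norm(d);A=np.arccos((.24**2+D*D-.175**2)/(2*.24*D));b=np.arctan2(d[1],d[0])-A
    e=P+.24*np.array([np.cos(b),np.sin(b)]);return e,np.arctan2(*(k-e)[::-1]),b
def goal(T): # knob so lens is at T
    d=T-P;D=np.linalg.norm(d);b=np.arctan2(d[1],d[0])-np.arccos(D/.48);e=P+.24*np.array([np.cos(b),np.sin(b)]);return e+(T-e)*.175/.24
def plan(k,yaw,T,n):
    g=goal(T);e,a,b=arm2(k);print("goal",g,"elbow",e,np.degrees([a,b]))
    for i in range(1,n+1):
        w=k+(g-k)*i/n;p0=k+(g-k)*(i-1)/n
        e2,a2,b2=arm2(w);a1=arm2(p0)[1];psi=yaw+a1-a;d=w-p0
        tx=d@[np.cos(psi),np.sin(psi)];ty=d@[np.sin(psi),-np.cos(psi)]
        print(i,"rows total x %.4f y %.4f turnz %.2f"%(tx,ty,-np.degrees((a2-a1+np.pi)%(2*np.pi)-np.pi)),"knob",w.round(3),"elb",e2.round(3))
if __name__=="__main__":
    s=r.get_state();plan(s["tcp_pos"][:2],np.radians(s["eef_rot"][2]),np.array([.467,-.145]),6)
E
python3 plan.py
python3 - <<'E'
from h import *
for z in(.05,.1,.15,.2,.25):print(z,ray("top",(243,229),z)[:2].round(3),ray("side",(208,200),z)[:2].round(3))
E
```

```text
goal [ 0.45960993 -0.08042147] elbow [0.65009395 0.37409773] [-126.42620718   96.19668829]
1 rows total x 0.0507 y -0.0192 turnz -23.36 knob [0.532 0.181] elb [0.571 0.351]
2 rows total x 0.0542 y 0.0025 turnz -17.32 knob [0.517 0.129] elb [0.504 0.303]
3 rows total x 0.0510 y 0.0185 turnz -8.78 knob [0.503 0.076] elb [0.463 0.247]
4 rows total x 0.0476 y 0.0260 turnz -2.02 knob [0.488 0.024] elb [0.443 0.193]
5 rows total x 0.0466 y 0.0277 turnz 2.53 knob [ 0.474 -0.028] elb [0.436 0.143]
6 rows total x 0.0478 y 0.0256 turnz 5.99 knob [ 0.46 -0.08] elb [0.44  0.093]
0.05 [0.389 0.086] [0.43  0.246]
0.1 [0.383 0.084] [0.404 0.171]
0.15 [0.376 0.082] [0.379 0.095]
0.2 [0.37 0.08] [0.353 0.02 ]
0.25 [0.364 0.078] [ 0.327 -0.056]
```

```bash
python3 -m pendant '[[[0.01,-0.004,0,0,0,-4.9,-1],[0.02,-0.008,0,0,0,-9.7,-1],[0.03,-0.012,0,0,0,-14.4,-1],[0.041,-0.0155,0,0,0,-19,-1],[0.0507,-0.0192,0,0,0,-23.4,-1]]]'
python3 -m pendant '[[[0.011,0.0005,0,0,0,-3.9,-1],[0.022,0.001,0,0,0,-7.6,-1],[0.033,0.0015,0,0,0,-11,-1],[0.043,0.002,0,0,0,-14.3,-1],[0.0542,0.0025,0,0,0,-17.3,-1]]]'
python3 -m pendant '[[[0.01,0.0037,0,0,0,-2,-1],[0.02,0.0074,0,0,0,-4,-1],[0.03,0.011,0,0,0,-5.8,-1],[0.041,0.015,0,0,0,-7.3,-1],[0.051,0.0185,0,0,0,-8.8,-1]]]'
python3 plan.py
```

```text
time_s: 13.85
tcp_pos: [0.5317, 0.1804, 0.4386]
eef_rot: [-180.0, -0.0, -102.6]
contact_force: [0.2, -0.7, -0.7]
gripper_width: 0.0234
gripper_force: 20.0
time_s: 14.35
tcp_pos: [0.5177, 0.1284, 0.4386]
eef_rot: [-179.9, 0.0, -85.4]
contact_force: [3.7, 0.9, -2.8]
gripper_width: 0.0234
gripper_force: 20.0
time_s: 14.85
tcp_pos: [0.5032, 0.0762, 0.4386]
eef_rot: [-179.9, 0.0, -76.7]
contact_force: [3.9, 1.9, -3.0]
gripper_width: 0.0235
gripper_force: 20.0
goal [ 0.45960993 -0.08042147] elbow [0.46324327 0.24656113] [ -76.79536558 -207.56500731]
1 rows total x 0.0237 y 0.0131 turnz -1.65 knob [0.496 0.05 ] elb [0.451 0.219]
2 rows total x 0.0233 y 0.0138 turnz -0.29 knob [0.489 0.024] elb [0.443 0.193]
3 rows total x 0.0233 y 0.0139 turnz 0.82 knob [ 0.481 -0.002] elb [0.438 0.167]
4 rows total x 0.0235 y 0.0136 turnz 1.76 knob [ 0.474 -0.028] elb [0.436 0.143]
5 rows total x 0.0239 y 0.0128 turnz 2.60 knob [ 0.467 -0.054] elb [0.437 0.118]
6 rows total x 0.0244 y 0.0117 turnz 3.42 knob [ 0.46 -0.08] elb [0.44  0.093]
```

```bash
python3 -m pendant '[[[0.0095,0.0052,0,0,0,-0.6,-1],[0.019,0.0105,0,0,0,-1.2,-1],[0.0285,0.0158,0,0,0,-1.7,-1],[0.038,0.021,0,0,0,-1.9,-1],[0.0476,0.026,0,0,0,-2,-1]]]'
python3 -m pendant '[[[0.0095,0.0055,0,0,0,0.3,-1],[0.019,0.011,0,0,0,0.7,-1],[0.0285,0.0165,0,0,0,1.3,-1],[0.038,0.022,0,0,0,1.9,-1],[0.0466,0.0277,0,0,0,2.5,-1]]]'
python3 -m pendant '[[[0.0095,0.0052,0,0,0,1,-1],[0.019,0.0104,0,0,0,2.1,-1],[0.0285,0.0155,0,0,0,3.3,-1],[0.038,0.0206,0,0,0,4.6,-1],[0.0478,0.0256,0,0,0,6,-1]]]'
python3 plan.py
python3 - <<'E'
from h import *
im=shot("side","side5");
cv2.imwrite("pics/s7.png",cv2.resize(im[165:285,180:340],(800,600),interpolation=cv2.INTER_CUBIC))
shot("top","top5")
E
```

```text
time_s: 15.35
tcp_pos: [0.4883, 0.0234, 0.4386]
eef_rot: [-180.0, 0.0, -74.7]
contact_force: [2.6, 2.0, -3.3]
gripper_width: 0.0236
gripper_force: 20.0
time_s: 15.85
tcp_pos: [0.4739, -0.029, 0.4386]
eef_rot: [-180.0, 0.0, -77.2]
contact_force: [2.1, 2.8, -3.7]
gripper_width: 0.0233
gripper_force: 20.0
time_s: 16.35
tcp_pos: [0.4595, -0.0812, 0.4386]
eef_rot: [180.0, 0.0, -83.3]
contact_force: [2.4, 3.0, -3.1]
gripper_width: 0.0235
gripper_force: 20.0
goal [ 0.45960993 -0.08042147] elbow [0.43985597 0.09265149] [ -83.54436633 -169.71553297]
1 rows total x -0.0001 y -0.0000 turnz -0.01 knob [ 0.46  -0.081] elb [0.44  0.093]
2 rows total x -0.0001 y -0.0000 turnz -0.01 knob [ 0.46  -0.081] elb [0.44  0.093]
3 rows total x -0.0001 y -0.0000 turnz -0.01 knob [ 0.46  -0.081] elb [0.44  0.093]
4 rows total x -0.0001 y -0.0000 turnz -0.01 knob [ 0.46  -0.081] elb [0.44  0.093]
5 rows total x -0.0001 y -0.0000 turnz -0.01 knob [ 0.46  -0.081] elb [0.44  0.093]
6 rows total x -0.0001 y -0.0000 turnz -0.01 knob [ 0.46 -0.08] elb [0.44  0.093]
```

View pics/s7.png

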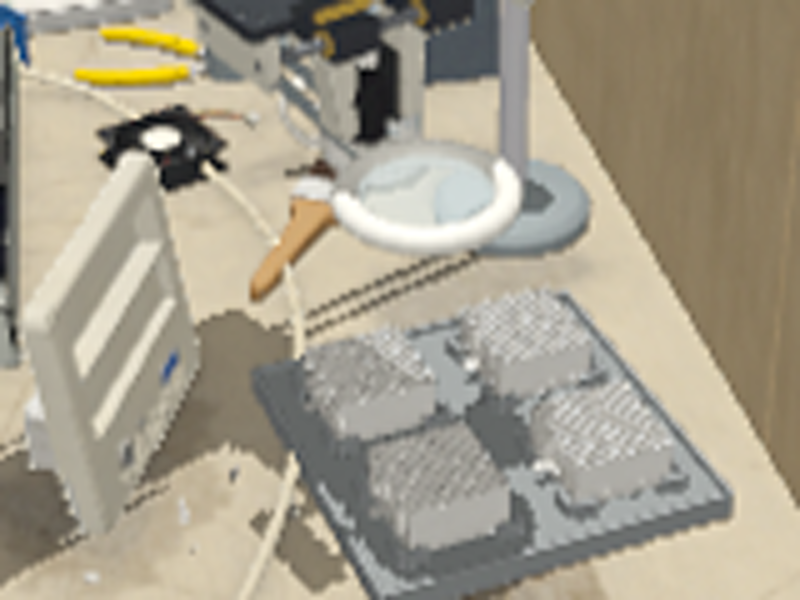

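The side view shows the lens ring centred near (428,196), with its height offset, and the knob pinched at (378,95). The spare's top corners are near (368,460), (465,422), (512,487) and (410,517).

Run:
```python
from h import *
s=lambda u,v:(180+(u+.5)/5-.5,165+(v+.5)/5-.5)
print("lens side",ray("side",s(428,196),.245))
b=[ray("side",s(*q),.048)[:2] for q in[(368,460),(465,422),(512,487),(410,517)]];print("spare",np.mean(b,0))
# lens ring in side: fit ellipse to white mask
im=cv2.imread("pics/side5.png");m=np.zeros(im.shape[:2],np.uint8);roi=im[190:220,244:288];m[190:220,244:288]=(roi.min(2)>225)*255
print(cv2.boundingRect(m), proj("side",(.467,-.145,.245)))
im=cv2.imread("pics/top5.png");u,v=proj("top",(.467,-.145,.25)).astype(int)
print(u,v);cv2.imwrite("pics/t5.png",cv2.resize(im[v-45:v+45,u-60:u+60],(800,600),interpolation=cv2.INTER_CUBIC))
```

```text
lens side [ 0.46356809 -0.14376529  0.245     ]
spare [ 0.46721856 -0.14856089]
(247, 197, 37, 17) [266.48875485 203.69203129]
308 203
```

View pics/t5.png

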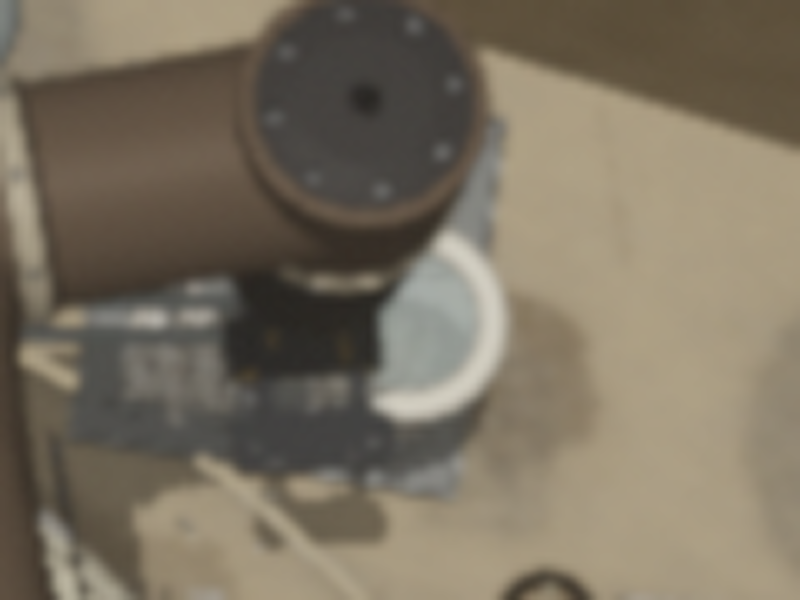

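The top view shows the lens centred near (410,325), which matches the target pixel to within a few mm. I'll release, go straight up, then back away so I can see.

```bash
python3 -m pendant '[[[0,0,0,0,0,0,-0.4],[0,0,0,0,0,0,-0.2],[0,0,0,0,0,0,0],[0,0,0,0,0,0,0.2],[0,0,0,0,0,0,0.2]]]'
python3 -m pendant '[[[0,0,-0.01,0,0,0,0.2],[0,0,-0.03,0,0,0,0.2],[0,0,-0.06,0,0,0,0.2],[0,0,-0.1,0,0,0,0.2],[0,0,-0.12,0,0,0,0.2]]]'
python3 -m pendant '[[[-0.05,0,0,0,0,0,0.2],[-0.1,0,0,0,0,0,0.2],[-0.15,0,0,0,0,0,0.2],[-0.2,0,0,0,0,0,0.2],[-0.24,0,0,0,0,0,0.2]]]'
python3 -m pendant '[[[0,0,0,0,0,0,0.2],[0,0,0,0,0,0,0.2],[0,0,0,0,0,0,0.2],[0,0,0,0,0,0,0.2]]]'
python3 - <<'E'
from h import *
im=shot("top","top6");u,v=proj("top",(.467,-.145,.25)).astype(int)
roi=im[v-25:v+25,u-25:u+25];m=(roi.min(2)>160).astype(np.uint8)
c=max(cv2.findContours(m,0,1)[0],key=cv2.contourArea);print(cv2.fitEllipse(cv2.convexHull(c)));(x,y),rad=cv2.minEnclosingCircle(c);print(x,y,rad,ray("top",(x+u-25,y+v-25),.25))
im2=shot("side","side6")
a=np.hstack([cv2.resize(im[v-40:v+40,u-50:u+50],(400,320)),cv2.resize(im2[165:285,190:340],(400,320))]);cv2.imwrite("pics/f.png",a)
E
```

```text
time_s: 16.95
tcp_pos: [0.4599, -0.0803, 0.4387]
eef_rot: [-180.0, -0.0, -83.2]
contact_force: [-1.1, -0.5, -0.8]
gripper_width: 0.0505
gripper_force: 0.0
time_s: 17.45
tcp_pos: [0.4598, -0.0807, 0.5629]
eef_rot: [-179.7, -0.0, -83.2]
contact_force: [0.1, 0.1, -0.4]
gripper_width: 0.0524
gripper_force: 0.0
time_s: 17.95
tcp_pos: [0.4304, 0.1599, 0.5598]
eef_rot: [-179.9, 0.0, -83.1]
contact_force: [0.7, -0.4, -0.1]
gripper_width: 0.0525
gripper_force: 0.0
time_s: 18.35
tcp_pos: [0.4314, 0.1568, 0.559]
eef_rot: [-180.0, 0.0, -83.3]
contact_force: [-0.9, 0.3, 0.3]
gripper_width: 0.0522
gripper_force: 0.0
((25.11920928955078, 27.38810157775879), (28.88356590270996, 30.170854568481445), 109.72590637207031)
24.936019897460938 27.580568313598633 15.130806922912598 [ 0.45997995 -0.14293149  0.25      ]
```

View pics/f.png

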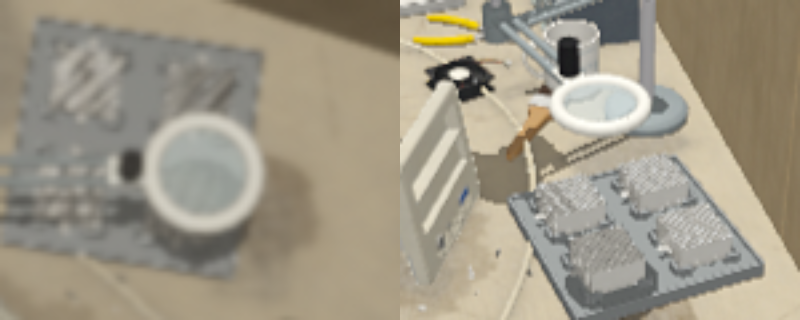

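The final views show the lens clear of the hand and at rest over the filled pocket, about 5–7 mm off centre where 20 mm is allowed. All four heatsinks are flat and the robot is clear, so I'm handing in.

```bash
python3 -c "
from plant import r
print(r.close_job())"
```

```text
the job is handed in; nothing more can be done
None
```

The job is handed in at about 18 s; the judge returned no verdict. The loose heatsink sits flat in the empty pocket, the lens stands within about 7 mm of its centre by my camera measurements, and the robot is clear of everything.

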